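# Seat a printing plate in its holder and lock it with the square key

## Robot

A 6-joint arm with a two-finger parallel gripper is mounted at the origin on a cart in front of the work surface, level with it; the furniture and walls round the work are solid. World frame = base frame: x ahead of the robot, y to its left, z up, the work surface at z = 0. Lengths are in m, angles in degrees, forces in N, time in s.
With the tool pointing down it reaches from about 0.25 to 0.725 m from the base axis. Payload 9.7 kg.
Tool frame: the origin (TCP) lies between the finger pads; the fingertips stand 17 mm ahead of it and the grasp point (between the pads) lies 2 mm behind it; z points along the fingers, y is the line along which they close (so a half turn about z gives the same grasp; the last joint's range is limited). The gripper opens to 85 mm and grips with 20 to 120 N. Pads are 22 mm wide; open, the fingers measure 114 mm over their backs; the gripper's body (76 mm by 85 mm) begins 54 mm behind the grasp point. The pads swing forward as they close: fully open they stand 13 mm farther back than shut.
Start: joints at [77.349, 4.979, 10.078, 95.1, 0, 90], TCP at [0.12, 0.537, 0.248] pointing down, gripper open.
Joint ranges: [-179.16, 179.16], [-48.56, 103.87], [-65.8, 70.77], [-126.05, 130.52], [-82.76, 87.17], [-180, 180]. Speed limits (degrees/s): [127.2, 127.2, 147.25, 180, 180, 180].

## Interface

Orientations are given as a 3x3 rotation matrix whose columns are the frame's x, y, z axes.
In Python, from workcell import ctrl gives the robot as it stands. The module is installed in compiled form; this text tells all that it offers.
- The arm moves only by the shell command python3 -m inch 'ROWS'. ROWS is JSON, a list of rows, each a list of 7 numbers: the opening, from 0 (shut) to 1 (fully open), then the shift along the tool's x, y, z in mm, then the turn, a rotation vector about the tool's x, y, z in rad. A call has 1 to 20 rows; each row shifts and turns the commanded pose from where the row before left it, along the tool's axes as they then stand; what a row does not reach is not made up. A row lasts 1/12 s, in which the tool goes at most 41.7 mm and 7.16 degrees, less where a joint would pass 70% of its speed; a pose out of reach is approached as far as the arm can. A call with a gripper value outside its range is refused whole. The fingers move at their own pace and stop on an object; the grip force is fixed at half the most. Time passes only in rows, so rows that do not move let the fingers close. It gives the time, the measured TCP pose, the force, the opening and the grip force at its end, in the units of the state.
- ctrl.observe(): the state, without advancing time (a new reading comes with each control period).
- ctrl.snapshot(name): name is "side" or "top"; returns the picture (480x640x3 uint8, red, green, blue); there is no depth.
- ctrl.camera_params(name): a dict with "fx", "fy", "cx", "cy" (pixels), "origin" and "rotation" of the camera in the world. Camera axes: x right, y up, looking along -z (the intrinsics and any distortion apply to the point x, -y, -z); pixel columns grow to the right and rows downward; lengths in m; the calibration is good to about 2 mm. A picture is of the moment at which its call begins. camera_params takes no time and is no camera call.
- ctrl.hand_in(): hands the job in; it is judged then, once.
Trained networks look in the newest picture that a camera, given by its name, has taken for a name from the list of things; names that differ only in an ending like _2 or _b are one class to them, and where a whole thing is asked for, a point or a joint stands for the part that bears it (a point fixed in the world has none). Each returns a list of dicts, best first, with "conf" (0 to 1); they miss things now and then, are a little off and sometimes report something else, mostly with a low value. They report only what shows in the picture. A call takes as long as a camera call. They do not tell look-alikes from the thing itself.
- ctrl.look_for(thing, camera): "centre" ([x, y, z] in m, in world coordinates, good to about 4 mm: the middle of the surface that is visible of it).
The state is a dict: "clock": time; "q": joint angles; "dq": joint speeds; "tau": joint torques, N m; "tcp_pos": TCP position; "orientation": TCP orientation; "force": force on the tool from outside, world axes, zero at the start; "moment": the same for the moment, N m; "width": opening from 0.0 (shut) to 1.0 (fully open); "grasp_force": force on a finger pad.
Only numpy, scipy, OpenCV 4.12 (cv2) and the standard library are available. Lean on these libraries where they do the work, as an engineer would, in place of code of your own. Each camera call takes 0.05 s, during which the arm holds its last target. There are 200 camera calls.

## Task

Push the printing plate fully home against the end stop of its holder. Then take the blue T-handled key from its wooden block, engage its square tip in the lock screw's socket and turn the screw clockwise until the red dog is swung fully across behind the plate. Put the key back upright in its hole in the block, and leave the other things on the table where they are.

Things in the scene. Friction and masses are not known exactly. Their poses are not given: they have to be found in the camera images.
- plate_holder: Plate holder (painted grey base, steel rails) fixed on the table. Origin: on the table, under the centre of the plate when home. +x runs into the slide (the way to push), mouth at -x, z up. Base x -102..+70, y -95..+59 mm, top (sliding surface) at z = 12 mm. Guide rails at y = +-39 to +-51, x -40..+62 mm, 28 mm high, lips 3 mm over the plate's long edges. End stop face at x = +50 mm.
- plate_home (a point): On the holder's sliding surface, 12 mm above the table: where the centre of the plate's underside lies when the plate is fully home. Axes as the holder's.
- printing_plate: Grey etched plate 75 x 100 x 10 mm lying part way in the guides, 3 mm of play sideways. Origin: centre of its underside. Its 100 mm length (its own y axis) runs along the slide, so its front edge, the one to push, lies 50 mm towards the mouth from its origin, 12 to 22 mm above the table.
- lock_screw (a joint): Turn of the captive lock screw about its vertical axis, rad, counting up clockwise from above: near 0 the red dog is parked beside the mouth; 1.2 (stop) is locked, the dog across the mouth, 1 mm clear of the plate's front edge. Stays where left (0.12 N m friction). The dog is 47 mm long, 10 mm wide, 15 to 24 mm above the table; it cannot swing across while the plate sticks out.
- socket (a point): Centre of the mouth of the square socket in the lock screw's round steel head (37 mm diameter, its top 46 mm above the table), at x = -56, y = -67 mm of the holder. Socket 14 x 14 mm, 20 mm deep, open upwards; its sides run along this point's x and y axes, which turn with the screw; x points along the dog.
- square_key: Blue T-handled key, 104 mm tall. Origin: tip's underside; z up to the handle. Square tip 12 x 12 mm (sides along x, y), tapered over the lowest 6 mm, 18 mm long; round 28 mm shoulder at z = 18..24 mm rests on the block, or on the screw head when fully engaged; 15 mm shank; flat-sided bar 98 mm long (x), 16 mm wide (y), z = 84..104 mm, to be gripped across its width.
- key_tip (a point): Centre of the underside of the key's tip.
- key_bar (a point): Middle of the key's cross bar, 94 mm above the tip.
- key_block: Wooden block 80 x 50 x 36 mm fixed on the table, origin under its centre; two short steel bits stand fixed at its +x end (x = 27 mm, y = +-11 mm, 50 mm above the table).
- key_hole (a point): Centre of the mouth of the key's hole in the block's top, 36 mm above the table, x = -14 mm of the block; round, 23 mm diameter, 28 mm deep. The standing key's tip is 18 mm below this point.
- tape_roll: Roll of cream masking tape, 100 mm diameter, 24 mm high, lying flat; bystander.
- lever_dish: Yellow dish with orange levers, 84 mm diameter, 20 mm high; bystander.
- breaker_a: White two-pole breaker, 83 x 37 x 71 mm; bystander.
- breaker_b: White two-pole breaker, 83 x 37 x 71 mm; bystander.
- black_ink_pot: Black ink pot with a white cap, 62 mm diameter, 86 mm high; bystander behind the holder.
Not all that is in view belongs to the job. There is more than one size of the square_key; the one meant has the size given above.

How it is judged (in metres and radians):
On the way, in this order (a step that is already met when the one before it is completed fails the run):
1. the plate is pushed home: its centre within 5 mm of the home point, the dog still open (screw below 0.3 rad) (horizontal distance between printing_plate and plate_home below 0.005 m and angle between printing_plate's own z axis and vertical below 0.06 rad and value of joint lock_screw below 0.3 rad), for 0.2 s.
2. the key's tip is engaged at least 10 mm deep in the socket, centred within 4 mm and upright within 0.12 rad, before the screw is turned past 0.6 rad (horizontal distance between key_tip and socket below 0.004 m and z of key_tip in the frame of socket below -0.01 m and angle between square_key's own z axis and vertical below 0.12 rad and value of joint lock_screw below 0.6 rad), for 0.1 s.
3. the screw is turned past 1.08 rad with the key's tip in the socket (horizontal distance between key_tip and socket below 0.004 m and z of key_tip in the frame of socket below -0.01 m and angle between square_key's own z axis and vertical below 0.12 rad and value of joint lock_screw above 1.08 rad), for 0.1 s.
At the end, for the whole second after the job is handed in: The plate lies flat with its centre within 4 mm of the home point, the lock screw stands past 1.08 rad (1.2 is the stop), and the key stands released, at rest and upright (within 0.12 rad) in the block's hole, its tip at least 14 mm below the block's top (horizontal distance between printing_plate and plate_home below 0.004 m and angle between printing_plate's own z axis and vertical below 0.06 rad and value of joint lock_screw above 1.08 rad and horizontal distance between key_tip and key_hole below 0.007 m and z of key_tip in the frame of key_hole below -0.014 m and angle between square_key's own z axis and vertical below 0.12 rad and linear speed of each of square_key, printing_plate below 0.02 m/s); the robot touches nothing.
It fails at once if a bystander (tape roll, dish, one of the two breakers, black ink pot) is moved by more than 25 mm (distance of any of tape_roll, lever_dish, breaker_a, breaker_b, black_ink_pot from where it was at the start of the episode above 0.025 m).
It also fails if it takes over 58 s, if anything falls off the work surface, if the arm or the gripper's body presses on something with over 40 N, if the wrist force passes 120 N, or if a joint passes its speed limit or range.

## Working session

There is one attempt and no reset: what is moved stays moved. The work goes in short steps, Python scripts to look and compute and a shell command to move; the robot and the scene stay as the last step left them, time stands still between calls to the robot, and variables do not carry over. Pictures are saved under pics/ and viewed, at most 10 in all, crops included, and the job is handed in when it is done.

```bash
mkdir -p pics; cat > h.py <<'E'
from workcell import ctrl
import numpy as np, cv2
def snap(c,f=None):
    im=ctrl.snapshot(c)
    if f: cv2.imwrite('pics/'+f,cv2.cvtColor(im,cv2.COLOR_RGB2BGR))
    return im
def proj(c,P):
    k=ctrl.camera_params(c);p=(np.atleast_2d(P)-k['origin'])@np.array(k['rotation'])
    return np.c_[k['cx']+k['fx']*p[:,0]/-p[:,2],k['cy']+k['fy']*p[:,1]/p[:,2]]
def back(c,u,z):
    k=ctrl.camera_params(c);d=np.array(k['rotation'])@[(u[0]-k['cx'])/k['fx'],-(u[1]-k['cy'])/k['fy'],-1]
    o=np.array(k['origin']);return o+d*(z-o[2])/d[2]
E
python3 - <<'E'
from h import *
for c in('top','side'):
    snap(c,c+'0.png');print(c,ctrl.camera_params(c))
    for t in('plate_holder','printing_plate','lock_screw','square_key','key_block','socket','key_bar'):
        print(t,[(np.round(d['centre'],3).tolist(),round(d['conf'],2),proj(c,d['centre']).round().tolist()[0]) for d in ctrl.look_for(t,c)][:3])
s=ctrl.observe();print(s['clock'],s['orientation'],s['force'])
E
```

```text
top {'fx': 624.3586846281917, 'fy': 624.3586846281917, 'cx': 319.37256520118547, 'cy': 239.0951984107319, 'origin': array([0.41807633, 0.04194974, 1.5564754 ]), 'rotation': array([[-0.01677722,  0.99221047, -0.12343786],
       [-0.99982361, -0.01560591,  0.01044989],
       [ 0.00844214,  0.1235914 ,  0.99229728]])}
plate_holder [([0.6, 0.067, 0.012], 0.58, [303.0, 243.0])]
printing_plate [([0.532, 0.088, 0.025], 0.74, [295.0, 270.0])]
lock_screw [([0.41, -0.244, 0.047], 0.73, [433.0, 318.0]), ([0.549, 0.026, 0.046], 0.62, [320.0, 262.0])]
square_key [([0.438, 0.317, 0.117], 0.58, [194.0, 310.0])]
key_block []
socket [([0.548, 0.026, 0.045], 0.64, [320.0, 263.0])]
key_bar [([0.437, 0.316, 0.122], 0.66, [194.0, 311.0]), ([0.404, 0.428, 0.073], 0.62, [150.0, 326.0])]
side {'fx': 474.31249305252015, 'fy': 474.31249305252015, 'cx': 318.93239625956386, 'cy': 243.97215300069527, 'origin': array([0.16722644, 0.94302771, 0.58305063]), 'rotation': array([[-0.90761861,  0.19825315, -0.37003262],
       [-0.41963961, -0.40443602,  0.81260944],
       [ 0.01144786,  0.8928198 ,  0.45026854]])}
plate_holder [([0.591, 0.12, 0.017], 0.76, [299.0, 283.0])]
printing_plate [([0.527, 0.093, 0.02], 0.66, [329.0, 282.0])]
lock_screw [([0.546, 0.037, 0.033], 0.72, [332.0, 265.0])]
square_key [([0.399, 0.435, 0.07], 0.71, [317.0, 378.0]), ([0.433, 0.334, 0.109], 0.67, [324.0, 317.0])]
key_block [([0.451, 0.339, 0.037], 0.8, [313.0, 349.0])]
socket [([0.547, 0.035, 0.035], 0.73, [331.0, 263.0])]
key_bar [([0.397, 0.442, 0.072], 0.66, [316.0, 381.0]), ([0.432, 0.33, 0.114], 0.59, [326.0, 313.0]), ([0.424, -0.344, 0.052], 0.48, [423.0, 211.0])]
0.8 [[-9.75727918e-01  2.18986369e-01  2.01238620e-05]
 [ 2.18986368e-01  9.75727918e-01 -3.06146199e-05]
 [-2.63395984e-05 -2.54646879e-05 -9.99999999e-01]] [-0.12867273 -0.98740846 -0.06065067]
```

View pics/top0.png

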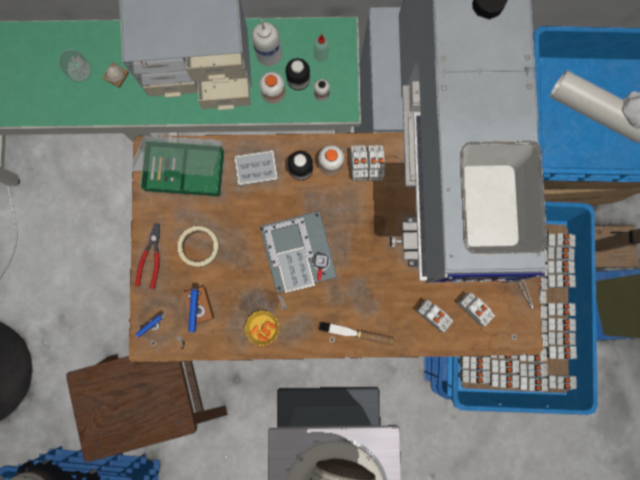

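View pics/side0.png

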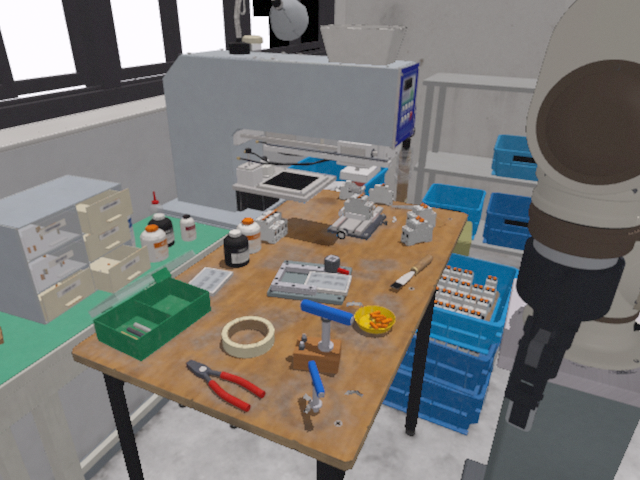

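The top view shows the holder at (298,250) with the plate part way in and the screw at (320,261). There are two blue T-keys. One stands in the wooden block at (194,310), in the side view at (325,315). A smaller one lies at (150,325), side (317,378). The standing key fits: its bar is about 98 mm long, its top about 104 mm above its tip, and it is in the block. I'll confirm this in one crop.

```bash
python3 - <<'E'
from h import *
t=cv2.imread('pics/top0.png');s=cv2.imread('pics/side0.png')
a=cv2.resize(t[205:300,255:340],None,fx=4.6,fy=4.6,interpolation=cv2.INTER_CUBIC)
b=cv2.resize(t[280:345,130:217],(400,299),interpolation=cv2.INTER_CUBIC)
c=cv2.resize(s[290:420,270:444],(400,299),interpolation=cv2.INTER_CUBIC)
L=np.zeros((598,791,3),np.uint8);L[:437,:391]=a;L[:299,391:]=b;L[299:,391:]=c
cv2.imwrite('pics/crop.png',L)
E
```

```text
(no output)
```

View pics/crop.png

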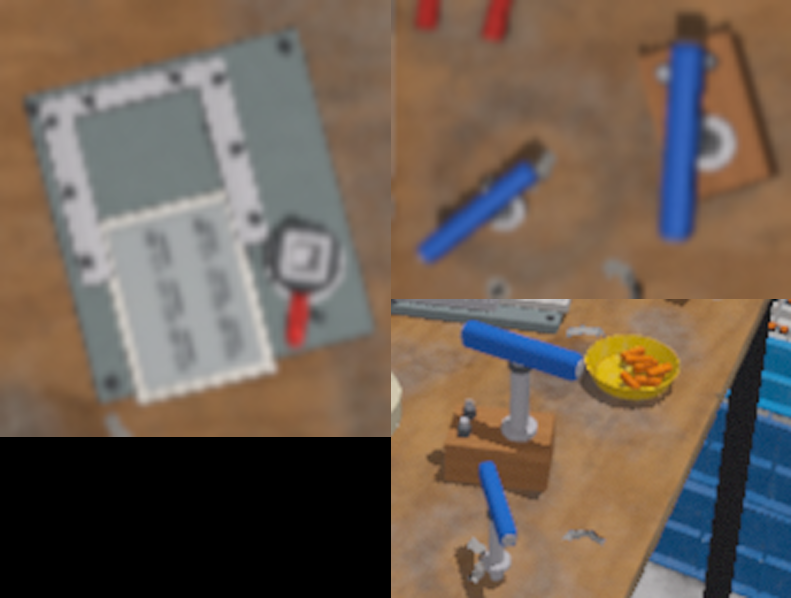

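The crop shows the standing key's bar from crop (690,45) to (676,238), next to the two steel bits. The lying key is clearly shorter, so the standing one is meant. The holder corners and the parked red dog are clear too. Next I'll fit the poses.

```bash
cat > fit.py <<'E'
from h import *
def rigid(m,w):
    m=np.array(m,float);w=np.array(w,float);a=m-m.mean(0);b=w-w.mean(0)
    th=np.arctan2((a[:,0]*b[:,1]-a[:,1]*b[:,0]).sum(),(a*b).sum());R=np.array([[np.cos(th),-np.sin(th)],[np.sin(th),np.cos(th)]])
    t=w.mean(0)-R@m.mean(0);return th,R,t,(np.linalg.norm(m@R.T+t-w,axis=1)*1e3).round(1)
E
python3 - <<'E'
from fit import *
H=lambda x,y,z:back('top',(255+x/4.6,205+y/4.6),z)[:2]
K=lambda x,y,z:back('top',(130+(x-391)/4.6,280+y/4.6),z)[:2]
th,R,t,e=rigid(np.array([(70,59),(70,-95),(-102,59),(-102,-95)])/1e3,[H(30,97,.012),H(295,30,.012),H(100,402,.012),H(372,330,.012)])
print('holder',np.degrees(th),t,e)
inv=lambda p:((p-t)@R*1e3).round(1)
print('plate corners',[inv(H(*p,.022)) for p in((100,222),(222,192),(145,402),(272,368))])
print('screw pred',R@[-.056,-.067]+t,'meas',inv(H(305,253,.046)),'dog tip',inv(H(295,343,.024)), 'dog base',inv(H(299,295,.024)))
print('plate home front',R@[-.05,0]+t)
b1,b2=K(688,42,.122),K(676,238,.122);print('bar',b1,b2,np.linalg.norm(b1-b2),(b1+b2)/2,np.degrees(np.arctan2(*(b1-b2)[::-1])))
print('shoulder',K(715,142,.042),'bits',K(665,72,.05),K(711,62,.05))
c=[K(640,50,.036),K(737,28,.036),K(775,175,.036)]
print('block',np.degrees(rigid(np.array([(40,25),(40,-25),(-40,-25)])/1e3,c)[0]),rigid(np.array([(40,25),(40,-25),(-40,-25)])/1e3,c)[1:])
p=(back('side',(270+462/1-391+0,0),.1)) if 0 else None
S=lambda x,y,z:back('side',(270+(x-391)/2.3,290+(y-299)/2.3),z)[:2]
print('side bar ends',S(466,325,.122),S(580,360,.122),'shoulder',S(519,430,.042))
E
```

```text
holder 13.222137904639354 [0.59151479 0.09972212] [3.7 2.4 1.1 3.1]
plate corners [array([-8.4, 34.7]), array([ -8.7, -32.7]), array([-107.8,   34.3]), array([-106.9,  -35.7])]
screw pred [0.55232403 0.02168954] meas [-53.5 -67. ] dog tip [-97.  -50.8] dog base [-72.7 -59.1]
plate home front [0.54284026 0.08828577]
bar [0.48563158 0.31439059] [0.38921981 0.31953968] 0.09654917062812289 [0.43742569 0.31696514] -3.0571041044700014
shoulder [0.43696363 0.31507519] bits [0.473596   0.33992179] [0.47840452 0.31599637]
block 14.448821676717042 (array([[ 0.9683709 , -0.24951513],
       [ 0.24951513,  0.9683709 ]]), array([0.45228681, 0.31992304]), array([2.1, 1. , 1.2]))
side bar ends [0.47865231 0.32457424] [0.38444363 0.3292494 ] shoulder [0.43115569 0.32906192]
```

```bash
python3 -m inch '[[0,0,0,0,0,0,-0.1125],[0,0,0,0,0,0,-0.1125],[0,0,0,0,0,0,-0.1125],[0,0,0,0,0,0,-0.1125],[0,-14,-33.3,0,0,0,0],[0,-14,-33.3,0,0,0,0],[0,-14,-33.3,0,0,0,0],[0,-14,-33.3,0,0,0,0],[0,-14,-33.3,0,0,0,0],[0,-14,-33.3,0,0,0,0],[0,-14,-33.3,0,0,0,0],[0,-14,-33.3,0,0,0,0],[0,-14,-33.3,0,0,0,0],[0,-14,-33.3,0,0,0,0],[0,-14,-33.3,0,0,0,0],[0,-14,-33.3,0,0,0,0],[0,-14,-33.3,0,0,0,0],[0,-14,-33.3,0,0,0,0],[0,-14,-33.3,0,0,0,0],[0,-14,-33.3,0,0,0,0]]'; cat > st.py <<'E'
from h import *
def st():
    s=ctrl.observe();o=np.array(s['orientation']);print(s['clock'],'tcp',np.round(s['tcp_pos'],4),'yawx',np.degrees(np.arctan2(o[1,0],o[0,0])).round(2),'F',np.round(s['force'],1),'w',s['width'],'g',s['grasp_force'],'q6',round(s['q'][5],1));return s
if __name__=='__main__': st()
E
python3 st.py
```

```text
clock: 2.47
tcp_pos: [0.4604, 0.0669, 0.2485]
orientation: [[-0.974, -0.227, 0.001], [-0.227, 0.974, 0.0], [-0.001, 0.0, -1.0]]
force: [0.8, 1.5, 0.5]
width: 0.0
grasp_force: 0.0
2.4667 tcp [0.4604 0.0669 0.2485] yawx -166.88 F [0.8 1.5 0.5] w 0.0004575693181985251 g 0.0 q6 -4.9
```

```bash
python3 -m inch '[[0,0,0,36,0,0,0],[0,0,0,36,0,0,0],[0,0,0,36,0,0,0],[0,0,0,36,0,0,0],[0,0,0,36,0,0,0],[0,0,0,24,0,0,0],[0,0,0,12,0,0,0],[0,0,0,0,0,0,0],[0,-8,0,0,0,0,0],[0,-8,0,0,0,0,0],[0,-8,0,0,0,0,0],[0,-8,0,0,0,0,0],[0,-8,0,0,0,0,0],[0,-8,0,0,0,0,0],[0,-8,0,0,0,0,0],[0,-4,0,0,0,0,0],[0,-3,0,0,0,0,0],[0,0,0,0,0,0,0]]'; python3 st.py
```

```text
clock: 3.97
tcp_pos: [0.5215, 0.0831, 0.0321]
orientation: [[-0.974, -0.227, 0.0], [-0.227, 0.974, 0.0], [-0.0, 0.0, -1.0]]
force: [0.8, 0.7, -0.1]
width: -0.0
grasp_force: 0.0
3.9667 tcp [0.5215 0.0831 0.0321] yawx -166.86 F [ 0.8  0.7 -0.1] w -0.00035022396119857184 g 0.0 q6 -4.1
```

```bash
python3 -m inch '[[0,-3,0,0,0,0,0],[0,-3,0,0,0,0,0],[0,-2,0,0,0,0,0],[0,0,0,0,0,0,0]]'; python3 - <<'E'
from h import *
im=snap('top','top1.png')
cv2.imwrite('pics/c1.png',cv2.resize(cv2.imread('pics/top1.png')[200:305,250:345],None,fx=5,fy=5,interpolation=cv2.INTER_CUBIC))
E
```

```text
clock: 4.3
tcp_pos: [0.5292, 0.0849, 0.0323]
orientation: [[-0.974, -0.227, 0.0], [-0.227, 0.974, 0.0], [-0.0, -0.0, -1.0]]
force: [-0.6, -0.1, -0.5]
width: 0.001
grasp_force: 0.0
```

View pics/c1.png

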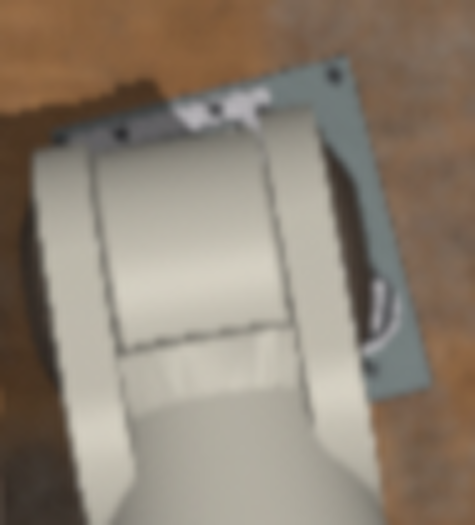

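The arm hides the plate in this view; only the rear of the holder shows. I'll feel for the end stop by force instead.

```bash
python3 -m inch '[[0,-1.5,0,0,0,0,0],[0,-1.5,0,0,0,0,0],[0,0,0,0,0,0,0]]' | egrep 'tcp|force'; 
```

```text
tcp_pos: [0.5319, 0.0855, 0.0323]
force: [-1.2, -0.5, -0.7]
grasp_force: 0.1
```

```bash
python3 -m inch '[[0,-1,0,0,0,0,0],[0,-1,0,0,0,0,0],[0,0,0,0,0,0,0]]' | egrep 'tcp|force'; 
```

```text
tcp_pos: [0.5328, 0.0857, 0.0323]
force: [-6.6, -0.9, 4.4]
grasp_force: 3.3
```

```bash
python3 -m inch '[[0,-1,0,0,0,0,0],[0,-1,0,0,0,0,0],[0,0,0,0,0,0,0]]' | egrep 'tcp|force'; 
```

```text
tcp_pos: [0.533, 0.0857, 0.0321]
force: [-15.5, -4.1, 9.6]
grasp_force: 8.3
```

The plate is on the stop: force rose with TCP at holder x = −60. Retracting, then moving over the key.

```bash
python3 -m inch '[[0,8,0,0,0,0,0],[0,14,0,0,0,0,0],[0,0,0,-33.6,0,0,0],[0,0,0,-33.6,0,0,0],[0,0,0,-33.6,0,0,0],[0,0,0,-33.6,0,0,0],[0,0,0,-33.6,0,0,0],[0.6,0,0,0,0,0,0.0937],[0.6,0,0,0,0,0,0.0937],[0.6,0,0,0,0,0,0.0937],[0.6,11.2,29.2,0,0,0,0],[0.6,11.2,29.2,0,0,0,0],[0.6,11.2,29.2,0,0,0,0],[0.6,11.2,29.2,0,0,0,0],[0.6,11.2,29.2,0,0,0,0],[0.6,11.2,29.2,0,0,0,0],[0.6,11.2,29.2,0,0,0,0],[0.6,11.2,29.2,0,0,0,0],[0.6,0,0,0,0,0,0]]'; python3 - <<'E'
from h import *
from st import st
st()
snap('top','top2.png');snap('side','side2.png')
a=cv2.resize(cv2.imread('pics/top2.png')[205:300,255:340],None,fx=4.6,fy=4.6,interpolation=cv2.INTER_CUBIC)
b=cv2.resize(cv2.imread('pics/side2.png')[220:400,245:405],(400,450),interpolation=cv2.INTER_CUBIC)
L=np.zeros((450,791,3),np.uint8);L[:437,:391]=a;L[:,391:]=b
cv2.imwrite('pics/c2.png',L)
E
```

```text
clock: 6.68
tcp_pos: [0.4353, 0.3234, 0.2]
orientation: [[-0.999, 0.048, 0.0], [0.048, 0.999, 0.002], [-0.0, 0.002, -1.0]]
force: [-0.8, -0.4, -0.1]
width: 0.601
grasp_force: 0.0
6.6833 tcp [0.4353 0.3234 0.2   ] yawx 177.24 F [-0.8 -0.4 -0.1] w 0.6007938636069078 g 0.0 q6 39.3
```

View pics/c2.png

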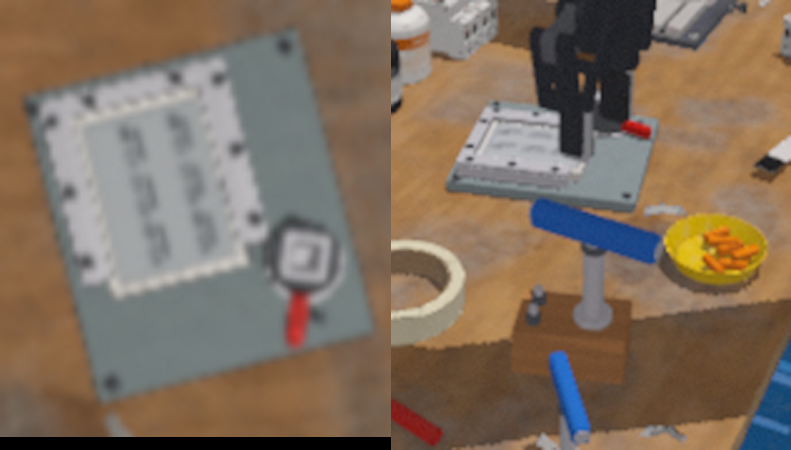

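The left pane shows the plate fully home between the rails, with the dog parked at (297,320). The right pane shows the gripper above the key bar at (595,230). Descending to grip.

```bash
python3 -m inch '[[0.6,0,-4,30,0,0,0],[0.6,0,0,30,0,0,0],[0.6,0,0,20,0,0,0],[0.6,0,0,10,0,0,0],[0.6,0,0,0,0,0,0]]'; python3 - <<'E'
from h import *
from st import st
s=st()
im=snap('side','side3.png');im=cv2.imread('pics/side3.png')
for k in (0,-.017): 
    u=proj('side',np.array(s['tcp_pos'])+[0,0,k])[0];print(u)
snap('top','top3.png')
a=cv2.resize(im[250:370,240:400],(640,480),interpolation=cv2.INTER_CUBIC)
cv2.imwrite('pics/c3.png',a)
E
```

```text
clock: 7.2
tcp_pos: [0.4361, 0.3138, 0.1082]
orientation: [[-0.999, 0.053, -0.003], [0.053, 0.999, -0.002], [0.002, -0.002, -1.0]]
force: [-0.4, 0.2, -0.0]
width: 0.6
grasp_force: 0.0
7.2 tcp [0.4361 0.3138 0.1082] yawx 176.95 F [-0.4  0.2 -0. ] w 0.5995272690496434 g 0.0 q6 38.8
[327.30360634 310.78215183]
[327.11570599 318.81753032]
```

View pics/c3.png

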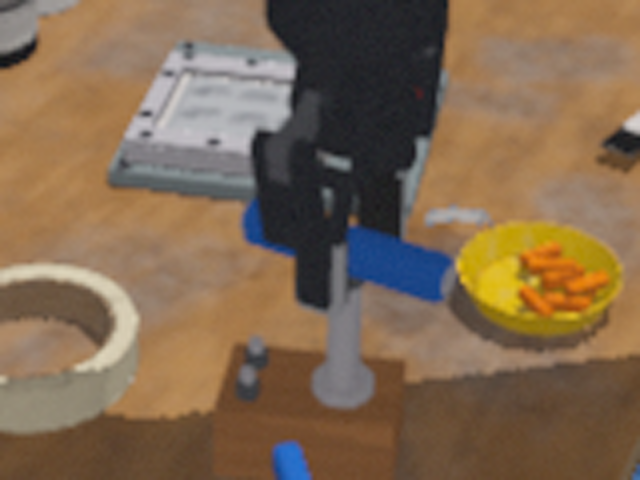

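The fingers straddle the bar at crop (345,250), near its middle. Closing on it.

```bash
python3 -m inch '[[0.6,0,3,0,0,0,0],[0.3,0,0,0,0,0,0],[0,0,0,0,0,0,0],[0,0,0,0,0,0,0],[0,0,0,0,0,0,0],[0,0,0,0,0,0,0],[0,0,0,0,0,0,0],[0,0,0,0,0,0,0]]';python3 st.py; python3 -m inch '[[0,0,0,-15,0,0,0],[0,0,0,-20,0,0,0],[0,0,0,-20,0,0,0],[0,0,0,-20,0,0,0],[0,0,0,-20,0,0,0],[0,0,0,0,0,0,0]]'; python3 - <<'E'
from h import *
from st import st
from fit import rigid
s=st()
for c in('top','side'):
    snap(c,c+'4.png')
    print(c,[(np.round(d['centre'],3).tolist(),round(d['conf'],2)) for d in ctrl.look_for('square_key',c)+ctrl.look_for('key_bar',c)+ctrl.look_for('key_hole',c)+ctrl.look_for('socket',c)])
t=cv2.imread('pics/top2.png');g=cv2.imread('pics/side4.png')
a=cv2.resize(t[235:290,295:345],(500,550),interpolation=cv2.INTER_CUBIC)
b=cv2.resize(g[220:385,280:370],(300,550),interpolation=cv2.INTER_CUBIC)
cv2.imwrite('pics/c4.png',np.hstack([a,b]))
E
```

```text
clock: 7.97
tcp_pos: [0.4371, 0.3186, 0.1111]
orientation: [[-0.999, 0.052, 0.001], [0.052, 0.999, 0.001], [-0.001, 0.001, -1.0]]
force: [0.3, 0.5, 5.6]
width: 0.175
grasp_force: 59.5
7.9667 tcp [0.4371 0.3186 0.1111] yawx 177.03 F [0.3 0.5 5.6] w 0.17531607685688322 g 59.4633150100708 q6 39.1
clock: 8.47
tcp_pos: [0.4375, 0.3188, 0.2088]
orientation: [[-0.999, 0.052, 0.003], [0.052, 0.999, 0.002], [-0.003, 0.003, -1.0]]
force: [0.4, 0.6, -2.0]
width: 0.172
grasp_force: 58.9
8.4667 tcp [0.4375 0.3188 0.2088] yawx 177.03 F [ 0.4  0.6 -2. ] w 0.17193867192636444 g 58.94187927246094 q6 39.1
top [([0.48, 0.314, 0.216], 0.45), ([0.472, 0.312, 0.222], 0.45), ([0.59, 0.103, 0.023], 0.25), ([0.548, 0.022, 0.044], 0.77)]
side [([0.432, 0.328, 0.2], 0.82), ([0.402, 0.434, 0.072], 0.78), ([0.398, 0.439, 0.073], 0.97), ([0.434, 0.324, 0.204], 0.79), ([0.396, 0.165, 0.014], 0.27), ([0.447, 0.339, 0.04], 0.88), ([0.434, 0.324, 0.196], 0.31), ([0.446, 0.34, 0.037], 0.16)]
```

View pics/c4.png

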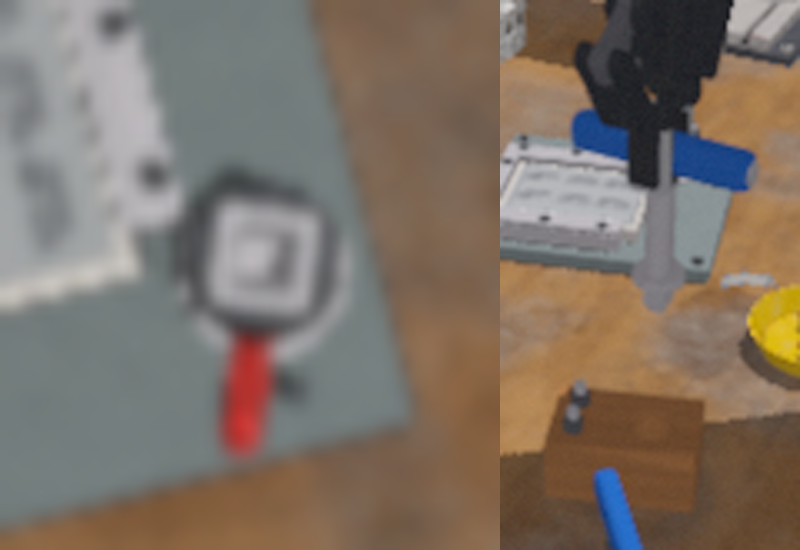

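```bash
python3 - <<'E'
from h import *
T=lambda x,y,z:back('top',(295+(x+.5)/10-.5,235+(y+.5)/10-.5),z)[:2]
s=T(263,259,.046);d=T(241,448,.024);d0=T(252,340,.024)
print('socket',s,'dog tip ang',np.degrees(np.arctan2(*(d-s)[::-1])),'dog dir',np.degrees(np.arctan2(*(d-d0)[::-1])),np.linalg.norm(d-s))
# square ring corners crop: TL(217,195) TR(322,205) BR(312,322) BL(205,312)
q=[T(*p,.046) for p in((217,195),(322,205),(312,322),(205,312))]
print('ring centre',np.mean(q,0),[np.degrees(np.arctan2(*(q[i]-q[j])[::-1])).round(1) for i,j in((0,3),(1,2),(0,1),(3,2))])
print('tip proj',proj('side',[.4375,.3188,.116]),'meas',[280+157*.3,220+300*.3])
# side0 view of the screw
im=cv2.imread('pics/side0.png');print('socket proj side',proj('side',[*s,.046]))
a=cv2.resize(im[245:300,305:365],(600,550),interpolation=cv2.INTER_CUBIC);cv2.imwrite('pics/c5.png',a)
E
```

```text
socket [0.55368019 0.02333295] dog tip ang 172.41539872690615 dog dir 173.22954717540145 0.04486114821115286
ring centre [0.55381477 0.02308662] [np.float64(-6.8), np.float64(-5.9), np.float64(83.6), np.float64(83.7)]
tip proj [[325.48734933 308.33994542]] meas [327.1, 310.0]
socket proj side [[331.09829558 256.92416039]]
```

View pics/c5.png

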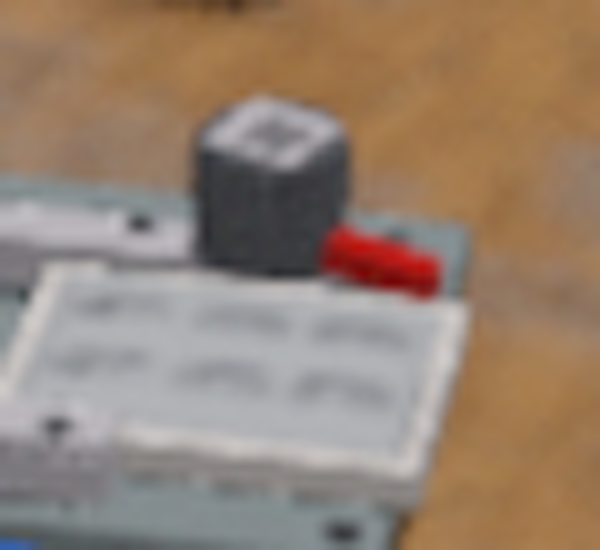

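```bash
python3 -m inch '[[0,0,0,0,0,0,0.064],[0,-10,-18,0,0,0,0],[0,-15,-28,0,0,0,0],[0,-15,-28,0,0,0,0],[0,-15,-28,0,0,0,0],[0,-15,-28,0,0,0,0],[0,-15,-28,0,0,0,0],[0,-15,-28,0,0,0,0],[0,-15,-28,0,0,0,0],[0,-15,-28,0,0,0,0],[0,-15,-28,0,0,0,0],[0,-5,-9.5,0,0,0,0],[0,0,0,25,0,0,0],[0,0,0,20,0,0,0],[0,0,0,5,0,0,0],[0,0,0,0,0,0,0]]'; python3 - <<'E'
from h import *
from st import st
s=st();p=np.array(s['tcp_pos']);o=np.array(s['orientation'])
tip=p+o[:,2]*.093;d=np.array([.5535,.024,0])-tip;print('tip',tip,'err in tool axes mm',(o.T@d*1e3).round(1))
snap('side','side6.png');im=cv2.imread('pics/side6.png')
print('proj tip',proj('side',tip),'socket',proj('side',[.5535,.024,.046]))
a=cv2.resize(im[200:300,270:390],(720,600),interpolation=cv2.INTER_CUBIC);cv2.imwrite('pics/c6.png',a)
E
```

```text
clock: 10.3
tcp_pos: [0.5524, 0.0235, 0.1536]
orientation: [[-0.993, 0.116, -0.003], [0.116, 0.993, -0.0], [0.003, -0.0, -1.0]]
force: [-0.6, -0.1, -1.6]
width: 0.177
grasp_force: 59.0
10.3 tcp [0.5524 0.0235 0.1536] yawx 173.37 F [-0.6 -0.1 -1.6] w 0.17662136419739222 g 58.976919651031494 q6 9.1
tip [0.55212063 0.02353792 0.06062116] err in tool axes mm [-1.5  0.6 60.6]
proj tip [[331.80871854 251.66935367]] socket [[331.05605824 257.05918448]]
```

View pics/c6.png

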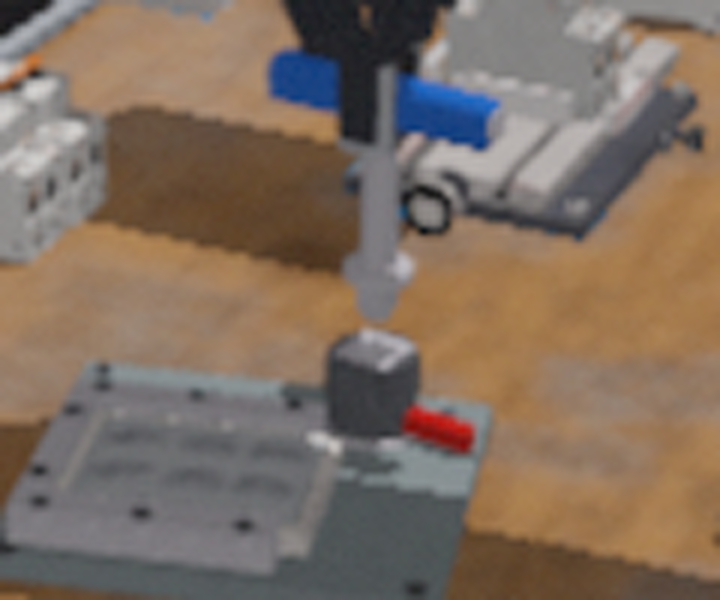

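The tip at crop (375,318) hangs just above the socket at (373,352), so a small correction of about 1 mm towards +x is needed. Applying it and descending gently.

```bash
python3 -m inch '[[0,-1.2,0.5,0,0,0,0],[0,0,0,6,0,0,0],[0,0,0,5,0,0,0],[0,0,0,3,0,0,0],[0,0,0,3,0,0,0],[0,0,0,2,0,0,0],[0,0,0,0,0,0,0]]'|egrep 'tcp|^force'
```

```text
tcp_pos: [0.5545, 0.0237, 0.1357]
force: [0.2, -0.6, -3.6]
```

```bash
python3 -m inch '[[0,0,0,2,0,0,0],[0,0,0,2,0,0,0],[0,0,0,0,0,0,0]]'|egrep 'tcp|^force'
```

```text
tcp_pos: [0.5546, 0.0235, 0.132]
force: [0.0, -0.6, -1.8]
```

```bash
python3 -m inch '[[0,0,0,2,0,0,0],[0,0,0,2,0,0,0],[0,0,0,2,0,0,0],[0,0,0,1,0,0,0],[0,0,0,0,0,0,0],[0,0,0,0,0,0,0]]'; python3 - <<'E'
from h import *
from st import st
st();snap('side','side7.png');im=cv2.imread('pics/side7.png')
a=cv2.resize(im[210:300,270:390],(720,540),interpolation=cv2.INTER_CUBIC);cv2.imwrite('pics/c7.png',a)
E
```

```text
clock: 11.68
tcp_pos: [0.5546, 0.0236, 0.125]
orientation: [[-0.993, 0.116, -0.0], [0.116, 0.993, -0.0], [0.0, -0.0, -1.0]]
force: [-0.4, -2.8, -4.1]
width: 0.174
grasp_force: 58.8
11.6833 tcp [0.5546 0.0236 0.125 ] yawx 173.35 F [-0.4 -2.8 -4.1] w 0.17405879998572538 g 58.82407486438751 q6 9.1
```

View pics/c7.png

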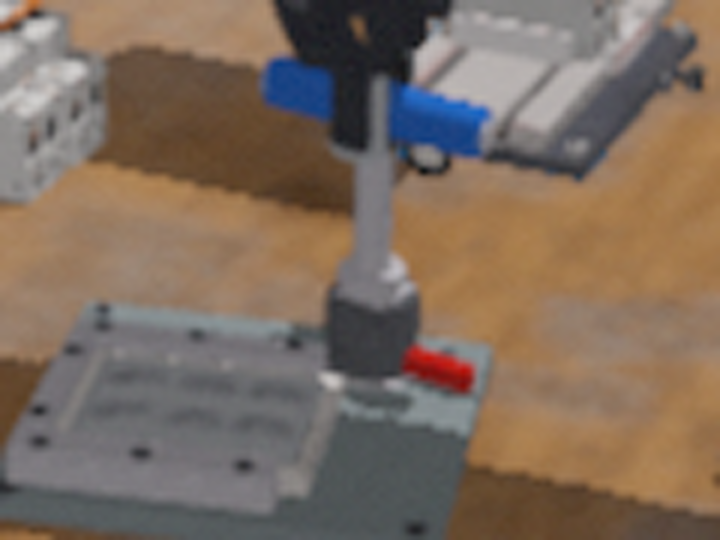

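The key's shoulder sits close on the screw head at (372,275), so it is engaged. Now turning clockwise, which is + about tool z.

```bash
python3 -m inch '[[0,0,0,2,0,0,0],[0,0,0,0,0,0,0.08],[0,0,0,0,0,0,0.08],[0,0,0,0,0,0,0.08],[0,0,0,0,0,0,0.08],[0,0,0,0,0,0,0.08],[0,0,0,0,0,0,0.08],[0,0,0,0,0,0,0.08],[0,0,0,0,0,0,0]]'|egrep 'tcp|force'; python3 -c "
from st import *
s=st();print(s['moment'])"
```

```text
tcp_pos: [0.5537, 0.023, 0.123]
force: [-4.5, -4.8, -1.1]
grasp_force: 59.3
12.4833 tcp [0.5537 0.023  0.123 ] yawx 140.97 F [-4.5 -4.8 -1.1] w 0.17826820982982022 g 59.28432762622833 q6 41.5
[-1.40642255  1.31244887  0.1286655 ]
```

```bash
python3 -m inch '[[0,0,0,0,0,0,0.08],[0,0,0,0,0,0,0.08],[0,0,0,0,0,0,0.08],[0,0,0,0,0,0,0.08],[0,0,0,0,0,0,0.08],[0,0,0,0,0,0,0.08],[0,0,0,0,0,0,0.06],[0,0,0,0,0,0,0]]'|egrep 'tcp|force'; python3 -c "
from st import *
s=st();print(s['moment'])"
```

```text
tcp_pos: [0.5532, 0.0231, 0.1229]
force: [-7.2, -4.3, 1.3]
grasp_force: 59.5
13.15 tcp [0.5532 0.0231 0.1229] yawx 110.1 F [-7.2 -4.3  1.3] w 0.17696444420534266 g 59.513254165649414 q6 72.3
[-1.3058683   1.90677555  0.07235165]
```

```bash
python3 -m inch '[[0,0,0,0,0,0,0.05],[0,0,0,0,0,0,0.05],[0,0,0,0,0,0,0.05],[0,0,0,0,0,0,0]]'|egrep '^force'; python3 -c "
from st import *
s=st();print(s['moment'])"
```

```text
force: [-7.5, -5.4, 1.5]
13.4833 tcp [0.5531 0.0232 0.1229] yawx 101.55 F [-7.5 -5.4  1.5] w 0.17240368914277013 g 59.56848442554474 q6 80.9
[-1.2631472   2.07241265  0.09453733]
```

```bash
python3 -m inch '[[0,0,0,0,0,0,0.04],[0,0,0,0,0,0,0.04],[0,0,0,0,0,0,0],[0,0,0,0,0,0,0]]'|egrep '^force'; python3 -c "
from st import *
s=st();print(s['moment'])"
```

```text
force: [-8.6, -4.5, 1.4]
13.8167 tcp [0.5531 0.0232 0.1229] yawx 97.14 F [-8.6 -4.5  1.4] w 0.178353550790505 g 59.596146941185 q6 85.3
[-1.19803898  2.16746357  0.08899459]
```

```bash
python3 -m inch '[[0,0,0,0,0,0,0.04],[0,0,0,0,0,0,0.04],[0,0,0,0,0,0,0],[0,0,0,0,0,0,0]]'|egrep '^force'; python3 -c "
from st import *
s=st();print(s['moment'])"
```

```text
force: [-7.0, -3.7, 2.1]
14.15 tcp [0.553  0.0232 0.123 ] yawx 92.55 F [-7.  -3.7  2.1] w 0.17448000376303013 g 59.61880624294281 q6 89.9
[-1.04459536  2.24068289  0.14735519]
```

```bash
python3 -m inch '[[0,0,0,0,0,0,0.04],[0,0,0,0,0,0,0],[0,0,0,0,0,0,0]]'|egrep '^force'; python3 - <<'E'
from h import *
from st import *
s=st();print(s['moment'])
k=snap('top','top8.png');print([(np.round(d['centre'],3).tolist(),round(d['conf'],2)) for d in ctrl.look_for('lock_screw','top')])
for c in('top','side'):
    k=cv2.cvtColor(snap(c,c+'8.png'),cv2.COLOR_RGB2HSV)
    m=((k[...,0]<6)|(k[...,0]>174))&(k[...,1]>150)&(k[...,2]>90)
    u=proj(c,[.5535,.05,.024])[0];ys,xs=np.nonzero(m);n=np.hypot(xs-u[0],ys-u[1])<30
    print(c,u,[(back(c,p,.024)[:2]*1e3).round().tolist() for p in zip(xs[n],ys[n])][:60])
E
```

```text
force: [-8.7, -4.1, 3.1]
14.4 tcp [0.553  0.0233 0.1229] yawx 90.26 F [-8.7 -4.1  3.1] w 0.1740174661620554 g 59.634477496147156 q6 92.2
[-1.05780237  2.27848102  0.11365095]
[([0.542, 0.133, 0.011], 0.43)]
top [309.92648979 261.49685807] []
side [326.45169127 269.95784649] [[548.0, 48.0], [546.0, 47.0], [544.0, 45.0], [542.0, 44.0], [548.0, 53.0], [546.0, 52.0], [544.0, 51.0], [542.0, 50.0], [540.0, 49.0], [546.0, 57.0], [544.0, 56.0], [542.0, 55.0], [540.0, 54.0], [538.0, 53.0], [544.0, 61.0], [542.0, 60.0], [540.0, 59.0], [538.0, 58.0], [543.0, 66.0], [540.0, 65.0], [538.0, 64.0], [536.0, 63.0], [541.0, 70.0], [539.0, 69.0], [537.0, 68.0], [534.0, 67.0], [539.0, 74.0], [537.0, 73.0], [535.0, 72.0], [533.0, 71.0], [537.0, 78.0], [535.0, 77.0], [533.0, 76.0], [535.0, 82.0], [533.0, 81.0], [531.0, 80.0]]
```

```bash
python3 -m inch '[[0,0,0,0,0,0,0.04],[0,0,0,0,0,0,0.04],[0,0,0,0,0,0,0],[0,0,0,0,0,0,0]]'|egrep '^force'; python3 -c "
from st import *
s=st();print(s['moment'])"
```

```text
force: [-8.5, -2.8, 1.5]
14.9333 tcp [0.5529 0.0233 0.1229] yawx 85.69 F [-8.5 -2.8  1.5] w 0.1733093973460894 g 59.62528109550476 q6 96.8
[-1.01468913  2.35604982  0.22056733]
```

```bash
python3 -m inch '[[0,0,0,0,0,0,0.03],[0,0,0,0,0,0,0],[0,0,0,0,0,0,0]]'|egrep '^force'; cat > dog.py <<'E'
from h import *
from st import *
s=st();print(s['moment'])
k=cv2.cvtColor(snap('side'),cv2.COLOR_RGB2HSV)
m=((k[...,0]<6)|(k[...,0]>174))&(k[...,1]>150)&(k[...,2]>90)
u=proj('side',[.5535,.05,.024])[0];ys,xs=np.nonzero(m);n=np.hypot(xs-u[0],ys-u[1])<30
P=np.array([back('side',p,.022)[:2] for p in zip(xs[n],ys[n])]);c=P.mean(0)
v=np.linalg.svd(P-c)[2][0];print('dog axis',np.degrees(np.arctan2(v[1],v[0]))%180,'centre',c,'angle from screw',np.degrees(np.arctan2(c[1]-.0237,c[0]-.5535)))
E
python3 dog.py
```

```text
force: [-8.3, -2.8, 1.4]
15.1833 tcp [0.5529 0.0234 0.1229] yawx 83.98 F [-8.3 -2.8  1.4] w 0.17836689938614872 g 59.650195240974426 q6 98.5
[-0.94910532  2.32978145  0.29748856]
dog axis 105.65958538807419 centre [0.54173841 0.06000301] angle from screw 107.95148872742222
```

```bash
python3 -m inch '[[0,0,0,0,0,0,0.04],[0,0,0,0,0,0,0.03],[0,0,0,0,0,0,0],[0,0,0,0,0,0,0]]'|egrep '^force'; python3 dog.py
```

```text
force: [-7.2, -3.1, 1.3]
15.5667 tcp [0.5532 0.0236 0.1229] yawx 79.99 F [-7.2 -3.1  1.3] w 0.17414962787710547 g 60.18743276596069 q6 102.5
[-0.6998447   1.94233799  0.43084869]
dog axis 106.32824213475426 centre [0.5418125  0.06030062] angle from screw 107.70959077186322
```

```bash
python3 -m inch '[[0,0,0,0,0,0,0.04],[0,0,0,0,0,0,0.03],[0,0,0,0,0,0,0],[0,0,0,0,0,0,0]]'|egrep '^force'; python3 dog.py
```

```text
force: [-6.4, -3.3, 0.4]
15.95 tcp [0.5532 0.0236 0.1228] yawx 75.98 F [-6.4 -3.3  0.4] w 0.17629077785805986 g 60.215755105018616 q6 106.5
[-0.68406131  1.89449784  0.43047821]
dog axis 106.32824213475426 centre [0.5418125  0.06030062] angle from screw 107.70959077186322
```

The dog no longer moves and the torque has levelled off, so the screw is at its stop. I'll relieve the twist inside the socket play and lift the key out.

```bash
python3 -m inch '[[0,0,0,0,0,0,-0.06],[0,0,0,0,0,0,-0.06],[0,0,0,0,0,0,-0.06],[0,0,0,0,0,0,0]]'|egrep '^force'; python3 dog.py; python3 -m inch '[[0,0,0,-5,0,0,0],[0,0,0,-5,0,0,0],[0,0,0,-10,0,0,0],[0,0,0,-20,0,0,0],[0,0,0,-25,0,0,0],[0,0,0,-25,0,0,0],[0,0,0,0,0,0,0]]'|egrep '^force'; python3 dog.py; python3 - <<'E'
from h import *
from st import *
s=ctrl.observe();p=np.array(s['tcp_pos'])
for c in ('side','top'):
    k=cv2.cvtColor(snap(c,c+'9.png'),cv2.COLOR_RGB2HSV)
    m=(abs(k[...,0].astype(int)-110)<8)&(k[...,1]>150)&(k[...,2]>60)
    u=proj(c,p)[0];ys,xs=np.nonzero(m);n=np.hypot(xs-u[0],ys-u[1])<45
    P=np.c_[xs[n],ys[n]].astype(float);
    if len(P)<5: print(c,'none');continue
    v=np.linalg.svd(P-P.mean(0))[2][0];t=(P-P.mean(0))@v
    e=[back(c,P.mean(0)+v*a,p[2])[:2] for a in(t.min(),t.max())];d=e[1]-e[0]
    print(c,len(P),'ends',np.round(e,4).tolist(),'len',np.linalg.norm(d),'ang',np.degrees(np.arctan2(d[1],d[0]))%180)
E
```

```text
force: [-7.5, -3.0, -0.6]
16.3333 tcp [0.5532 0.0235 0.1228] yawx 86.48 F [-7.5 -3.  -0.6] w 0.17398279092913557 g 59.91736114025116 q6 96.0
[-0.81384607  1.89685428  0.10626783]
dog axis 108.04517968841434 centre [0.54098555 0.05986443] angle from screw 109.08782250410442
force: [1.4, -0.1, -1.0]
16.9667 tcp [0.5571 0.0242 0.2211] yawx 86.28 F [ 1.4 -0.1 -1. ] w 0.17591625117842744 g 62.543925046920776 q6 96.2
[-0.01377974 -0.04868451  0.00463392]
dog axis 107.91312482018559 centre [0.54128787 0.05904181] angle from screw 109.06224885083228
side 125 ends [[0.6936, -0.2057], [0.539, 0.0696]] len 0.31572379461646377 ang 119.30500645385187
top none
```

```bash
python3 -m inch '[[0,28.6,-13.8,0,0,0,0],[0,28.6,-13.8,0,0,0,0],[0,28.6,-13.8,0,0,0,0],[0,28.6,-13.8,0,0,0,0],[0,28.6,-13.8,0,0,0,0],[0,28.6,-13.8,0,0,0,0],[0,28.6,-13.8,0,0,0,0],[0,28.6,-13.8,0,0,0,0],[0,28.6,-13.8,0,0,0,0],[0,28.6,-13.8,0,0,0,0],[0,0,0,6,0,0,0],[0,0,0,6,0,0,0]]'|egrep 'tcp|^force'; python3 -m inch '[[0,0,0,0,0,0,-0.1134],[0,0,0,0,0,0,-0.1134],[0,0,0,0,0,0,-0.1134],[0,0,0,0,0,0,-0.1134],[0,0,0,0,0,0,-0.1134],[0,0,0,0,0,0,-0.1134],[0,0,0,0,0,0,-0.1134],[0,0,0,0,0,0,-0.1134],[0,0,0,0,0,0,-0.1134],[0,0,0,0,0,0,-0.1134],[0,0,0,0,0,0,-0.1134],[0,0,0,0,0,0,-0.1134],[0,0,0,0,0,0,-0.1134],[0,0,0,0,0,0,-0.1134],[0,0,0,0,0,0,0]]'>/dev/null; cat > cmp.py <<'E'
from st import *
st()
g0=cv2.imread('pics/side0.png')
snap('side','sideA.png');snap('top','topA.png')
for f in('side4','sideA'):
    g=cv2.imread(f'pics/{f}.png')
    d=cv2.absdiff(g,g0).max(2);out=[]
    for v in (284,288,292,296,300,304,307,310,313,316):
        # grey (unsaturated, bright) shank pixels
        r=g[v,300:355].astype(int);m=((r.max(1)-r.min(1))<30)&(r.max(1)>90)
        xs=np.nonzero(m)[0]+300;out.append((v,int(xs.min()),int(xs.max()),len(xs)) if len(xs) else (v,0))
    print(f,out)
    k=cv2.cvtColor(g,cv2.COLOR_BGR2HSV)[245:285,290:365];m=(abs(k[...,0].astype(int)-110)<10)&(k[...,1]>150)
    ys,xs=np.nonzero(m);P=np.c_[xs,ys].astype(float);v=np.linalg.svd(P-P.mean(0))[2][0];print('bar px',P.mean(0)+[290,245],'x',xs.min()+290,xs.max()+290,'slope',v[1]/v[0])
E
python3 cmp.py
```

```text
tcp_pos: [0.4347, 0.3195, 0.2003]
force: [-0.9, -0.3, -3.0]
19.3667 tcp [0.4358 0.317  0.2004] yawx 177.46 F [ 0.1  0.2 -2.5] w 0.17230513445305368 g 62.44637846946716 q6 38.6
side4 [(284, 300, 347, 48), (288, 300, 346, 47), (292, 300, 345, 46), (296, 300, 344, 45), (300, 302, 343, 39), (304, 320, 354, 28), (307, 323, 331, 9), (310, 323, 330, 8), (313, 327, 328, 2), (316, 0)]
bar px [330.51015801 265.26185102] x 302 355 slope 0.24944910667998563
sideA [(284, 300, 347, 48), (288, 300, 346, 47), (292, 300, 345, 46), (296, 300, 344, 45), (300, 302, 343, 38), (304, 320, 354, 28), (307, 322, 333, 12), (310, 323, 331, 9), (313, 325, 329, 5), (316, 0)]
bar px [330.96713615 266.57042254] x 302 356 slope 0.24333433772785418
```

```bash
python3 - <<'E'
from h import *
a=proj('side',[.4375,.3188,.2088])[0];b=proj('side',[.4358,.317,.2004])[0];print('tcp shift',b-a)
a=proj('side',[.4375,.3188,.1158])[0];b=proj('side',[.4358,.317,.1074])[0];print('tip shift',b-a, 'px/10mm z',proj('side',[.4358,.317,.1174])[0]-b)
def tip(f):
    g=cv2.imread(f).astype(int);
    for v in range(303,319):
        r=g[v,312:342];print(v,' '.join('%2d'%(x.max()-x.min()) for x in r))
tip('pics/side4.png');print();tip('pics/sideA.png')
E
```

```text
tcp shift [1.29373106 4.21899158]
tip shift [1.23348592 3.73868567] px/10mm z [ 0.10927139 -4.8029203 ]
303 80 82 85 91 90 84 74 43  9  6  3  5  5  5  4  5  5  6  5  4  4  6  4  5  6  8  8  8  9  9
304 84 87 87 90 90 90 87 62 17  5  4  5  5  5  5  6  3  6  6  6  5  4  5  5 12 11 10  4  3 13
305 89 88 90 91 87 89 89 72 41  9  6  5  5  4  5  6  5  5  4  5  5  4 19 51 69 69 66 63 59 60
306 90 89 88 90 87 87 85 83 73 49 22  7  7  6  4  5  6  4  5  4 13 20 51 81 84 86 87 83 81 81
307 85 84 86 85 85 83 79 80 80 78 52 14  6  3  4  5  5  6  6  6 42 66 77 85 86 85 82 76 76 77
308 82 79 79 83 82 82 79 78 79 85 56 14  4  5  5  4  4  5  4 12 61 87 88 87 85 82 77 74 71 72
309 80 79 82 82 86 85 82 84 82 85 49  8  5  6  5  5  4  5  3 24 66 84 84 84 80 78 72 71 72 72
310 83 81 83 81 83 83 87 85 83 83 53 12  6  4  5  5  4  5 11 49 76 83 81 78 77 70 68 70 71 72
311 86 83 87 83 83 82 83 83 84 82 69 39  8  5  3  5  3  5 37 69 78 81 80 75 71 65 63 66 66 64
312 84 84 86 84 82 83 83 85 83 82 80 69 33  6  6  5  4 19 57 70 71 70 67 65 62 57 55 55 53 55
313 86 87 84 85 84 85 86 86 85 84 83 78 63 45 31 17 18 4
[... 1312 characters left out ...]
  4  5  6 38 71 81 79 75 71 64 62 66 64 64
312 85 86 85 85 83 83 84 84 86 83 80 46  8  6  6  5  4  5 20 56 72 70 68 66 60 54 53 55 58 55
313 87 85 85 86 84 85 85 87 86 84 81 68 40 10  6  5  5  8 40 60 60 58 58 51 49 47 44 46 48 47
314 86 87 88 88 86 88 87 89 88 85 85 80 67 48 32 15 12 31 52 55 50 49 47 44 42 41 39 39 42 42
315 88 91 89 92 92 92 89 90 87 84 81 80 76 70 63 46 39 46 48 45 41 40 40 38 38 35 35 34 37 39
316 90 89 93 90 94 94 93 89 85 80 77 76 73 71 69 59 54 49 43 39 36 34 34 34 33 32 30 31 32 35
317 89 92 91 91 94 93 92 90 82 76 74 70 68 67 62 56 50 47 44 39 34 34 34 34 32 30 29 27 29 31
318 89 90 88 91 92 91 89 89 82 76 71 69 66 65 62 59 54 48 42 38 36 34 37 35 34 31 27 27 31 31
```

```bash
python3 -m inch '[[0,0,1.6,15,0,0,0],[0,0,0,25,0,0,0],[0,0,0,15,0,0,0],[0,0,0,5,0,0,0],[0,0,0,0,0,0,0]]'|egrep 'tcp|^force'; python3 -m inch '[[0,0,0,3,0,0,0],[0,0,0,3,0,0,0],[0,0,0,3,0,0,0],[0,0,0,0,0,0,0]]'|egrep 'tcp|^force'
```

```text
tcp_pos: [0.4351, 0.319, 0.1398]
force: [0.0, 0.0, -3.0]
tcp_pos: [0.4357, 0.3197, 0.1323]
force: [-0.8, 0.3, -2.8]
```

```bash
python3 -m inch '[[0,0,0,3,0,0,0],[0,0,0,3,0,0,0],[0,0,0,2,0,0,0],[0,0,0,0,0,0,0]]'|egrep 'tcp|^force'; python3 -m inch '[[0,0,0,3,0,0,0],[0,0,0,2,0,0,0],[0,0,0,2,0,0,0],[0,0,0,0,0,0,0]]'|egrep 'tcp|^force'
```

```text
tcp_pos: [0.4355, 0.3196, 0.1237]
force: [-0.3, 0.9, -1.8]
tcp_pos: [0.4355, 0.3196, 0.1168]
force: [-0.9, 0.1, -2.6]
```

```bash
python3 -m inch '[[0,0,0,1.5,0,0,0],[0,0,0,1.5,0,0,0],[0,0,0,0,0,0,0]]'|egrep 'tcp|^force'; python3 -m inch '[[0,0,0,1.5,0,0,0],[0,0,0,1,0,0,0],[0,0,0,0,0,0,0]]'|egrep 'tcp|^force'
```

```text
tcp_pos: [0.4356, 0.3197, 0.114]
force: [0.2, -0.1, -2.4]
tcp_pos: [0.4356, 0.3196, 0.1115]
force: [0.0, -0.9, -1.9]
```

```bash
python3 -m inch '[[0,0,0,1.5,0,0,0],[0,0,0,0,0,0,0]]'|egrep 'tcp|^force'; python3 -m inch '[[0,0,0,1.5,0,0,0],[0,0,0,0,0,0,0]]'|egrep 'tcp|^force';python3 -m inch '[[0,0,0,1.5,0,0,0],[0,0,0,0,0,0,0]]'|egrep 'tcp|^force'; python3 - <<'E'
from h import *
snap('side','sideB.png')
for f in('side3','side2','sideB'):
    g=cv2.imread(f'pics/{f}.png').astype(int);print(f)
    k=cv2.cvtColor(g.astype(np.uint8),cv2.COLOR_BGR2HSV)[285:335,290:365];m=(abs(k[...,0].astype(int)-110)<10)&(k[...,1]>150)
    ys,xs=np.nonzero(m);print('bar x',xs.min()+290,xs.max()+290,'y',ys.min()+285,ys.max()+285,'mean',xs.mean()+290,ys.mean()+285)
    print([int((lambda r:((r.max(1)-r.min(1))<30).sum())(g[v,300:350])) for v in range(336,358)])
E
```

```text
tcp_pos: [0.4358, 0.3198, 0.111]
force: [-1.1, -0.1, 3.8]
tcp_pos: [0.4361, 0.3199, 0.1109]
force: [-3.4, -1.9, 13.4]
tcp_pos: [0.4363, 0.3201, 0.1108]
force: [-5.5, -4.4, 22.5]
side3
bar x 301 351 y 300 324 mean 333.21965317919074 314.0635838150289
[12, 14, 14, 14, 16, 19, 19, 19, 20, 21, 21, 21, 20, 18, 12, 8, 0, 0, 0, 0, 0, 0]
side2
bar x 301 351 y 300 324 mean 326.0366492146597 311.67539267015707
[12, 13, 13, 13, 16, 18, 19, 19, 20, 21, 21, 21, 20, 18, 12, 8, 0, 0, 0, 0, 0, 0]
sideB
bar x 302 352 y 300 324 mean 330.24797843665766 313.3288409703504
[11, 13, 15, 15, 15, 18, 19, 19, 19, 21, 21, 21, 20, 19, 13, 9, 3, 0, 0, 0, 0, 0]
```

The key is seated: contact at TCP z = 0.111, and the bar is within about 1 px of its original place. Releasing it and backing off.

```bash
python3 -m inch '[[0,0,0,-3.5,0,0,0],[0.25,0,0,0,0,0,0],[0.4,0,0,0,0,0,0],[0.6,0,0,0,0,0,0],[0.6,0,0,0,0,0,0],[0.6,0,0,-15,0,0,0],[0.6,0,0,-25,0,0,0],[0.6,0,0,-30,0,0,0],[0.6,0,0,-30,0,0,0],[0.6,0,0,-30,0,0,0],[0.6,30,0,0,0,0,0],[0.6,30,15,0,0,0,0],[0.6,30,15,0,0,0,0],[0.6,10,15,0,0,0,0],[0.6,0,0,0,0,0,0],[0.6,0,0,0,0,0,0]]'|egrep 'clock|tcp|force'; python3 dog.py; python3 - <<'E'
from h import *
snap('side','sideC.png');t=snap('top','topC.png')
t0=cv2.imread('pics/top0.png');t2=cv2.imread('pics/top2.png')
g=cv2.imread('pics/sideC.png');k=cv2.cvtColor(g,cv2.COLOR_BGR2HSV)[285:335,290:365];m=(abs(k[...,0].astype(int)-110)<10)&(k[...,1]>150)
ys,xs=np.nonzero(m);print('bar x',xs.min()+290,xs.max()+290,'y',ys.min()+285,ys.max()+285)
k=cv2.cvtColor(t,cv2.COLOR_RGB2HSV)
# dog from top
m=((k[...,0]<8)|(k[...,0]>172))&(k[...,1]>130);u=proj('top',[.545,.06,.024])[0]
ys,xs=np.nonzero(m);n=np.hypot(xs-u[0],ys-u[1])<22;P=np.array([back('top',p,.024)[:2] for p in zip(xs[n],ys[n])])
if len(P): c=P.mean(0);v=np.linalg.svd(P-c)[2][0];print('top dog',len(P),c,np.degrees(np.arctan2(v[1],v[0]))%180,np.degrees(np.arctan2(c[1]-.0231,c[0]-.5538)))
# key bar from top
m=(abs(k[...,0].astype(int)-110)<10)&(k[...,1]>150);u=proj('top',[.4375,.317,.122])[0];ys,xs=np.nonzero(m);n=np.hypot(xs-u[0],ys-u[1])<30
P=np.array([back('top',p,.122)[:2] for p in zip(xs[n],ys[n])])
if len(P): c=P.mean(0);v=np.linalg.svd(P-c)[2][0];print('top bar',len(P),c,np.degrees(np.arctan2(v[1],v[0])),np.ptp(P@v))
a=cv2.cvtColor(t,cv2.COLOR_RGB2BGR)
d=cv2.absdiff(a,t2)[205:300,255:340].max(2);print('holder diff px',np.argwhere(d>60).min(0),np.argwhere(d>60).max(0))
for n in('lock_screw','printing_plate','square_key'):print(n,[(np.round(x['centre'],3).tolist(),round(x['conf'],2)) for x in ctrl.look_for(n,'top')])
E
```

```text
clock: 23.27
tcp_pos: [0.3374, 0.37, 0.2405]
force: [-0.2, -0.2, -0.0]
grasp_force: 0.0
23.2667 tcp [0.3374 0.37   0.2405] yawx 177.35 F [-0.2 -0.2 -0. ] w 0.6005682801666752 g 0.0 q6 50.3
[ 0.00017929 -0.0060982   0.02567434]
dog axis 107.91312482018559 centre [0.54128787 0.05904181] angle from screw 109.06224885083228
bar x 302 352 y 300 324
top dog 37 [0.54545635 0.05439337] 103.85502376869037 104.92927903619298
top bar 255 [0.43555331 0.31818488] 176.72952592821164 0.09103355045500977
holder diff px [58 48] [74 66]
lock_screw [([0.55, 0.027, 0.044], 0.74)]
printing_plate [([0.59, 0.103, 0.023], 0.64)]
square_key [([0.439, 0.318, 0.119], 0.85), ([0.401, 0.434, 0.073], 0.48)]
```

```bash
python3 -c "
from workcell import ctrl
print(ctrl.hand_in())"
```

```text
the job is handed in; nothing more can be done
None
```

The job is handed in at about 23 s of the 58 s, with no verdict returned: the plate is home, the screw is turned about 1.17 rad (estimated from the camera) with the dog across, and the key is back upright in its hole, released.

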